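# Fetch the yellow paint tube from the drawer behind the pots

### The arm

A 6-joint arm with a two-finger parallel gripper is mounted at the origin on the work surface; the furniture and walls round the work are solid. World frame = base frame: x ahead of the robot, y to its left, z up, the work surface at z = 0. Lengths are in m, angles in rad, forces in N, time in s.
With the tool pointing down it reaches from about 0.375 to 0.9 m from the base axis. Payload 3.1 kg.
Tool frame: the origin (TCP) lies between the finger pads; the fingertips stand robot.finger_overhang ahead of it and the grasp point (between the pads) lies 3 mm ahead of it (robot.finger_overhang is the distance from the TCP to the fingertips, in m); z points along the fingers, y is the line along which they close (so a half turn about z gives the same grasp; the last joint's range is limited). The gripper opens to 87 mm and grips with 3 to 60 N. Pads are 19 mm wide; open, the fingers measure 117 mm over their backs; the gripper's body (75 mm by 190 mm) begins 51 mm behind the grasp point.
Start: joints at [-1.482, 0.527, 1.433, -0, 1.181, -0.178], TCP at [0.165, -0.603, 0.245] pointing down, gripper open.
Joint ranges: [-3.08, 3.08], [-0.75, 2.2], [0.22, 2.44], [-1.43, 4.57], [0, 2.65], [-2.85, 2.85]. Speed limits (rad/s): [2.79, 2.79, 3.14, 3.14, 3.14, 3.14].

### API

Orientations are given as a unit quaternion [x, y, z, w].
In Python, from rig import get_obs, vision, hand_in, nets, robot gives the robot as it stands.
- The arm moves only by the tool apply_moves, never from a script. Its argument "series" is a list of rows, each an object with "offset": the shift along the world's x, y, z in cm, a list of three; "rot": the turn, a rotation vector about the world's x, y, z in degrees, a list of three. A call has 1 to 20 rows; each row is the pose to reach, as a shift and turn from the pose commanded when the call began; what a row does not reach only later rows make up. A row lasts 1/10 s, in which the tool goes at most 50 mm and 8.59 degrees, less where a joint would pass 70% of its speed; a pose out of reach is approached as far as the arm can. A call with a gripper value outside its range is refused whole. "hand" is the opening, from 0 (shut) to 1 (fully open), set as the call begins (left out, the last holds). The fingers move at their own pace and stop on an object; "newtons" is the grip in N (left out, the last holds). Time passes only in rows, so rows that repeat a pose let the fingers close. It gives the time, the measured TCP pose, the force, the opening and the grip force at its end, in the units of the state.
- get_obs(): the state, without advancing time (a new reading comes with each control period).
- vision.camera(name): name is "side" or "top"; returns the picture (480x640x3 uint8, red, green, blue); there is no depth.
- vision.calibration(name): a dict with "K" (3x3 intrinsics, pixels), "R" (3x3) and "t" (3): a world point X has camera coordinates R X + t. Camera axes: x right, y down, z forward; pixel columns grow to the right and rows downward; lengths in m; the calibration is good to about 2 mm. A picture is of the moment at which its call begins. calibration takes no time and is no camera call.
- hand_in(): hands the job in; it is judged then, once.
Trained networks look in the newest picture that a camera, given by its name, has taken for a name from the list of things; names that differ only in an ending like _2 or _b are one class to them, and where a whole thing is asked for, a point or a joint stands for the part that bears it (a point fixed in the world has none). Each returns a list of dicts, best first, with "conf" (0 to 1); they miss things now and then, are a little off and sometimes report something else, mostly with a low value. They report only what shows in the picture. A call takes as long as a camera call. They do not tell look-alikes from the thing itself.
- nets.search_frame(camera, query): "centre" ([x, y, z] in m, in world coordinates, good to about 4 mm: the middle of the surface that is visible of it).
- nets.spot_point(camera, query): "centre" ([x, y, z] in m, in world coordinates, good to about 4 mm: a listed point, or the origin of a listed thing).
The state is a dict: "time": time; "q": joint angles; "joint_velocities": joint speeds; "joint_torque": joint torques, N m; "position": TCP position; "tool_rot": TCP orientation; "ft_force": force on the tool from outside, world axes, zero at the start; "moment": the same for the moment, N m; "grip_width": finger opening in m; "grip_force": force on a finger pad.
Only numpy, scipy, OpenCV 4.12 (cv2) and the standard library are available. Lean on these libraries where they do the work, as an engineer would, in place of code of your own. Each camera call takes 0.05 s, during which the arm holds its last target. There are 200 camera calls.

### The job

Three paint pots stand in front of the little drawer box, in the way of its drawer. Set all three pots aside, upright on the wooden tray; then open the drawer, take out the yellow tube and lay it flat in the white tray. Push the drawer fully shut and put each pot back upright on the very spot where it stood; leave the eraser in the drawer and the oil bottle alone.

Things in the scene. Friction and masses are not known exactly. Their poses are not given: they have to be found in the camera images.
- red_pot: Red paint pot with a black screw cap, closed upright round jar 44 mm in diameter and 53 mm tall, 0.04 to 0.11 kg. Origin: centre of its underside, z up. The three pots stand on the worktop in a row along the drawer front, 75 mm from centre to centre, in any order, their centres some 76 to 86 mm in front of the shut drawer's face.
- blue_pot: Dark blue paint pot with a white screw cap, closed upright round jar 52 mm in diameter and 63 mm tall, 0.04 to 0.11 kg. Origin: centre of its underside, z up.
- black_pot: Black paint pot with a white screw cap, closed upright round jar 38 mm in diameter and 35 mm tall, 0.04 to 0.11 kg. Origin: centre of its underside, z up.
- yellow_tube: Metal paint tube, white with a yellow shoulder and black cap, 105 x 33 x 26 mm, 0.06 kg. It lies in the drawer across the travel, midway between front and back, seen through the clear top of the box. Origin: centre of its underside, in the drawer 12 mm above the worktop; y along the tube to the cap, x across, z up.
- eraser: White block eraser, 22 x 42 x 12 mm, lying in the drawer beside the tube; it stays there. Origin: centre of its underside.
- wood_tray: Brown wooden tray, side area for the three pots, fixed, left or right of the drawer's path: 190 mm (its x) by 80 mm (its y), walls 5 mm thick, rim 12 mm and inner floor 5 mm above the worktop. Room for the pots in a row along its x, 57 mm apart. Origin: centre of its underside, z up.
- white_tray: White enamel tray with a blue rim, for the yellow tube, fixed, on the other side from the wooden tray: 165 mm (its x) by 90 mm (its y), walls 4 mm thick, rim 13 mm and inner floor 4 mm above the worktop. Origin: centre of its underside, z up.
- drawer (a joint): Opening of the drawer, m: 0 shut, 0.11 fully open (stop). About 1.2 N of friction; it stays where left. Starts shut or up to 3 mm ajar. Inside it is 154 mm wide and 108 mm long, floor 12 mm and walls 34 mm above the worktop. Its fixed box is 120 mm deep, 180 wide, 52 tall, with a clear top. Open it fully, so that there is room for fingers before and behind the tube.
- drawer_handle (a point): Middle of the drawer's dark bar handle, 36 mm above the worktop, moving with the drawer. The bar is 80 mm long along this frame's y, about 11 mm thick, and its axis stands 35 mm in front of the drawer's wooden face. The drawer opens along this frame's -x (towards the robot); +x points into the box, z up.
- oil_bottle: Small white bottle, a bystander: 48 mm in diameter, 83 mm tall, standing to the left of the drawer box. Origin: centre of its underside.
Things that resemble listed ones, but are neither listed nor needed, are in the scene too. What is shaped like the red_pot but orange is not meant.

How it is judged:
On the way, in this order (a step that is already met when the one before it is completed fails the run):
1. all three pots stand upright and released on the wooden tray, the drawer still shut (value of joint drawer below 0.02 m and x of red_pot in the frame of wood_tray between -0.075 and 0.075 m and y of red_pot in the frame of wood_tray between -0.025 and 0.025 m and z of each of red_pot, blue_pot, black_pot in the frame of wood_tray below 0.01 m and angle between each of red_pot, blue_pot, black_pot's own z axis and vertical below 0.1 rad and linear speed of each of red_pot, blue_pot, black_pot below 0.03 m/s and contact force between the fingers and red_pot below 0.3 N and x of blue_pot in the frame of wood_tray between -0.075 and 0.075 m and y of blue_pot in the frame of wood_tray between -0.025 and 0.025 m and contact force between the fingers and blue_pot below 0.3 N and x of black_pot in the frame of wood_tray between -0.075 and 0.075 m and y of black_pot in the frame of wood_tray between -0.025 and 0.025 m and contact force between the fingers and black_pot below 0.3 N), for 0.2 s.
2. the drawer is open by more than 80 mm (value of joint drawer above 0.08 m), for 0.2 s.
3. the yellow tube lies flat and released in the white tray (x of yellow_tube in the frame of white_tray between -0.032 and 0.032 m and y of yellow_tube in the frame of white_tray between -0.03 and 0.03 m and z of yellow_tube in the frame of white_tray below 0.009 m and angle between yellow_tube's own z axis and vertical below 0.15 rad and linear speed of yellow_tube below 0.03 m/s and contact force between the fingers and yellow_tube below 0.3 N), for 0.2 s.
At the end, for the whole second after the job is handed in: Drawer shut to within 4 mm; the yellow tube flat on the floor of the white tray; each pot upright within 15 mm of where it stood at the start; eraser in the drawer within 30 mm and oil bottle within 20 mm of their starts; all released and at rest (all of step 3 and value of joint drawer below 0.004 m and distance of each of red_pot, blue_pot, black_pot from where it was at the start of the episode below 0.015 m and angle between each of red_pot, blue_pot, black_pot's own z axis and vertical below 0.1 rad and linear speed of each of red_pot, blue_pot, black_pot below 0.02 m/s and distance of eraser from where it was at the start of the episode below 0.03 m and distance of oil_bottle from where it was at the start of the episode below 0.02 m); the robot touches nothing.
It fails at once if a pot is tipped over (more than about 35 degrees) (angle between any of red_pot, blue_pot, black_pot's own z axis and vertical above 0.6 rad).
It fails at once if the eraser is lifted out of the drawer (height (world z) of eraser above 0.06 m).
It fails at once if the oil bottle is pushed by more than 30 mm or tipped (distance of oil_bottle from where it was at the start of the episode above 0.03 m or angle between oil_bottle's own z axis and vertical above 0.5 rad).
It also fails if it takes over 122 s, if anything falls off the work surface, if the arm or the gripper's body presses on something with over 40 N, if the wrist force passes 120 N, or if a joint passes its speed limit or range.

## Working session

There is one attempt and no reset: what is moved stays moved. The work goes in short steps, Python scripts to look and compute and a tool call to move; the robot and the scene stay as the last step left them, time stands still between calls to the robot, and variables do not carry over. Pictures are saved under pics/ and viewed, at most 14 in all, crops included, and the job is handed in when it is done.

Besides the shell and the picture viewer there is one more tool, called after ">>>" as name(argument=value, ...), one argument or row to a line, values as JSON. apply_moves: Moves the arm, as the interface text tells. Its arguments: {"type":"object","properties":{"series":{"type":"array"},"hand":{"type":"number"},"newtons":{"type":"number"}},"required":["series"]}

```bash
mkdir -p pics; ls
python3 - <<'E'
from rig import get_obs, vision, nets, robot
import cv2
print(robot.finger_overhang, get_obs())
for c in ("top","side"):
    cv2.imwrite(f"pics/{c}0.png", vision.camera(c)[:,:,::-1])
    for n in ["red_pot","blue_pot","black_pot","yellow_tube","eraser","wood_tray","white_tray","drawer_handle","oil_bottle"]:
        print(c,n,[(d["centre"],round(d["conf"],2)) for d in nets.spot_point(c,n)[:3]])
E
```

```text
pics
0.022 {'time': 0.0, 'q': array([-1.48250946e+00,  5.28497290e-01,  1.43389686e+00, -3.16635802e-05,
        1.18138888e+00, -1.78492885e-01]), 'joint_velocities': array([ 5.10126660e-04,  3.93172414e-04, -5.45882415e-04,  1.30873880e-03,
       -4.33768044e-05, -5.19813139e-04]), 'joint_torque': array([-1.35526556e-03, -4.40045822e+01, -1.76591295e+01,  6.32890686e-02,
        5.82347705e-02, -1.63607506e-04]), 'position': array([ 0.16472981, -0.60219121,  0.24355419]), 'tool_rot': array([ 9.91115358e-01,  1.33000555e-01,  3.47544953e-05, -1.09473466e-03]), 'ft_force': array([ 0.15483779, -0.33914448,  0.25410225]), 'moment': array([ 0.01958986, -0.00663776, -0.00416387]), 'grip_force': 0.0, 'grip_width': 0.0872894618594768}
top red_pot [([0.7744, -0.1135, -0.0022], 0.74), ([0.504, -0.1067, 0.0017], 0.56)]
top blue_pot [([0.5515, -0.0384, 0.0335], 0.16)]
top black_pot [([0.515, -0.0318, 0.0008], 0.62)]
top yellow_tube []
top eraser []
top wood_tray [([0.473, -0.2157, 0.0036], 0.6)]
top white_tray [([0.4595, 0.1446, 0.0026], 0.72)]
top drawer_handle [([0.5548, -0.0381, 0.0349], 0.59)]
top oil_bottle [([0.6403, 0.114, 0.0027], 0.93)]
side red_pot [([0.504, -0.1091, -0.002], 0.6), ([0.779, -0.1179, 0.0049], 0.6)]
side blue_pot [([0.51, 0.0424, -0.0055], 0.97)]
side black_pot [([0.5142, -0.0337, -0.0059], 0.62)]
side yellow_tube []
side eraser []
side wood_tray [([0.4743, -0.2198, 0.0022], 0.74)]
side white_tray [([0.4619, 0.1461, -0.0009], 0.58)]
side drawer_handle [([0.5521, -0.0311, 0.0391], 0.69)]
side oil_bottle [([0.6386, 0.1101, -0.0018], 0.91)]
```

View pics/top0.png

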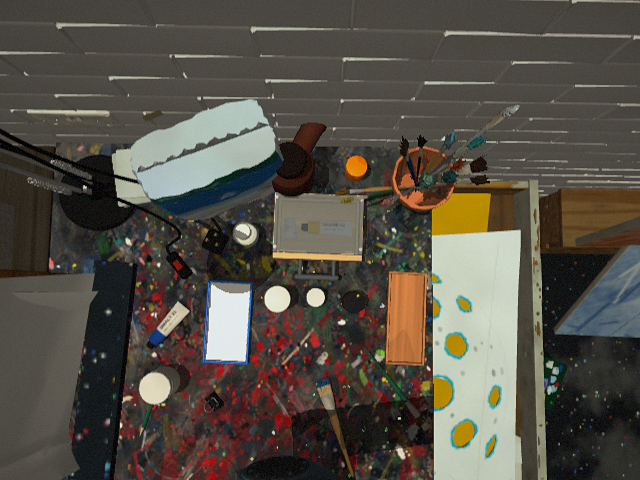

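View pics/side0.png

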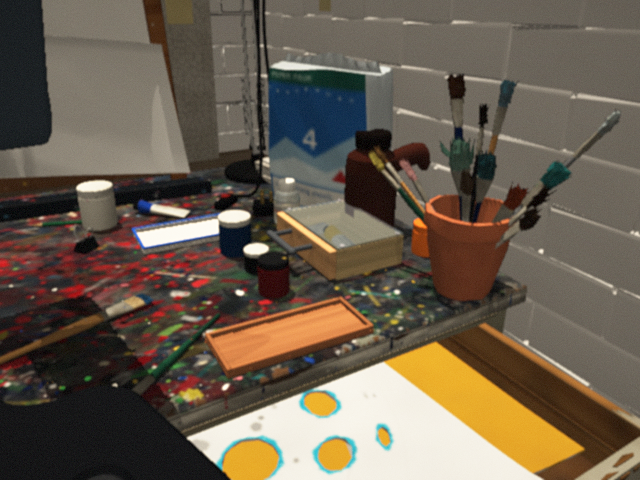

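The top view shows blue (278,299), black (316,298) and red (355,301) in front of the drawer box. The wood tray is on the right and the white tray on the left. The orange pot at (357,168) is the decoy, which explains the network's second "red" hit at x≈0.77. I'll zoom in to measure more precisely.

```bash
cat > h.py <<'E'
import numpy as np, cv2
from rig import get_obs, vision, nets, robot
def p2w(c,u,v,z):
    k=vision.calibration(c); K,R,t=map(np.array,(k["K"],k["R"],k["t"]))
    d=R.T@np.linalg.inv(K)@[u,v,1]; o=-R.T@t
    return o+d*(z-o[2])/d[2]
def w2p(c,X):
    k=vision.calibration(c); K,R,t=map(np.array,(k["K"],k["R"],k["t"]))
    p=K@(R@np.array(X)+t); return p[:2]/p[2]
def crop(c,im,x0,y0,x1,y1,f,name):
    cv2.imwrite("pics/"+name, cv2.resize(im[y0:y1,x0:x1,::-1],None,fx=f,fy=f,interpolation=cv2.INTER_CUBIC))
E
python3 - <<'E'
from h import *
im=cv2.imread("pics/top0.png")[:,:,::-1]
k=vision.calibration("top"); print(np.round(-np.array(k["R"]).T@k["t"],3))
# draw check circles for pots (tops)
i2=im.copy()
crop("top",i2,190,185,440,372,3.2,"c1.png")
# white caps
g=im.min(2)
for n,(x,y),z in (("blue",(278,299),.063),("black",(316,298),.035)):
    m=(g>140).astype(np.uint8); nl,lab,st,ce=cv2.connectedComponentsWithStats(m)
    l=lab[y,x]; print(n,st[l],ce[l],np.round(p2w("top",*ce[l],z),4))
print("red?",im[290:312:4,340:372:4].tolist())
for n,lo,hi in (("wood",(5,90,120),(20,255,255)),):
    h=cv2.cvtColor(im,cv2.COLOR_RGB2HSV); m=cv2.inRange(h,lo,hi); nl,lab,st,ce=cv2.connectedComponentsWithStats(m)
    l=lab[320,405]; r=cv2.minAreaRect(np.argwhere(lab==l)[:,::-1].astype(np.float32)); print(n,r)
    for p in cv2.boxPoints(r): print(np.round(p2w("top",*p,.012),4))
m=(g>150).astype(np.uint8); nl,lab,st,ce=cv2.connectedComponentsWithStats(m)
l=lab[320,228]; r=cv2.minAreaRect(np.argwhere(lab==l)[:,::-1].astype(np.float32)); print("white",r)
for p in cv2.boxPoints(r): print(np.round(p2w("top",*p,.008),4))
E
```

```text
[ 0.541 -0.022  1.071]
blue [265 286  25  27 530] [276.81698113 298.69245283] [0.5108 0.0414 0.063 ]
black [307 288  18  19 269] [315.15241636 297.06319703] [ 0.5139 -0.0339  0.035 ]
red? [[[39, 41, 35], [41, 41, 36], [54, 55, 55], [64, 57, 36], [44, 39, 37], [56, 58, 47], [68, 63, 57], [95, 71, 63]], [[29, 30, 27], [42, 22, 15], [29, 28, 31], [32, 32, 32], [38, 32, 27], [32, 32, 35], [41, 34, 32], [136, 49, 42]], [[38, 36, 34], [30, 31, 34], [31, 30, 27], [27, 28, 26], [31, 29, 27], [32, 30, 27], [27, 24, 23], [54, 25, 24]], [[30, 42, 45], [33, 35, 28], [26, 25, 27], [33, 30, 31], [31, 28, 28], [28, 27, 23], [27, 24, 26], [50, 41, 42]], [[49, 56, 54], [32, 33, 33], [32, 31, 29], [36, 34, 33], [32, 28, 29], [30, 24, 22], [26, 29, 23], [44, 41, 37]], [[55, 82, 54], [57, 62, 53], [33, 34, 33], [31, 31, 30], [31, 29, 28], [33, 29, 29], [163, 33, 33], [59, 52, 46]]]
wood ((405.9683532714844, 318.02984619140625), (38.56636428833008, 93.46346282958984), 1.7623909711837769)
[ 0.3781 -0.179   0.012 ]
[ 0.5689 -0.1854  0.012 ]
[ 0.5672 -0.2659  0.012 ]
[ 0.3761 -0.2582  0.012 ]
white ((227.84307861328125, 322.7397766113281), (39.52472686767578, 75.25318145751953), 3.7313973903656006)
[0.3859 0.1875 0.008 ]
[0.5383 0.1818 0.008 ]
[0.5338 0.1006 0.008 ]
[0.3812 0.1073 0.008 ]
```

View pics/c1.png

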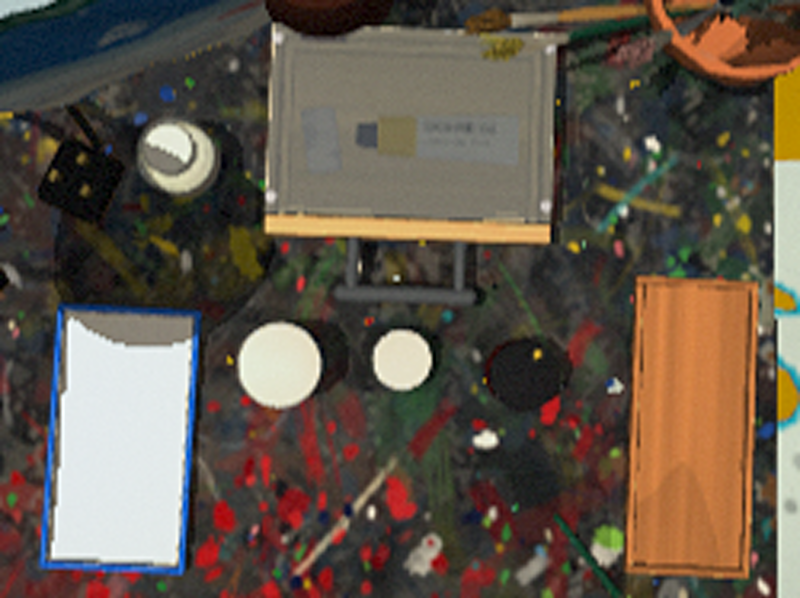

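The crop shows blue's cap at (280,364), black's at (402,359) and red's at (528,373). The handle bar runs from (335,295) to (478,297), and the tube is at about (355–518,138) with the eraser at (322,138). The oil bottle is at (178,157).

Run:
```python
from h import *
def c(x,y,z): return np.round(p2w("top",190+x/3.2,185+y/3.2,z),4)
print("red",c(528,373,.053),"blue",c(280,364,.063),"black",c(402,359,.035))
print("bar",c(335,295,.04),c(478,297,.04))
print("front top edge",c(265,217,.04),c(552,222,.04)); print("front lower",c(265,234,.04),c(552,242,.04))
print("tube",c(357,137,.028),c(520,143,.028),"eraser",c(322,138,.024))
print("boxback",c(275,27,.052),c(558,40,.052),c(268,212,.052),c(553,215,.052))
```

```text
red [ 0.5061 -0.1129  0.053 ] blue [0.5107 0.0401 0.063 ] black [ 0.5136 -0.0349  0.035 ]
bar [0.5534 0.0077 0.04  ] [ 0.553  -0.0823  0.04  ]
front top edge [0.602  0.0525 0.04  ] [ 0.6008 -0.129   0.04  ]
front lower [0.5913 0.0523 0.04  ] [ 0.5881 -0.129   0.04  ]
tube [ 0.6548 -0.0047  0.028 ] [ 0.6521 -0.1095  0.028 ] eraser [0.6543 0.0179 0.024 ]
boxback [0.7213 0.0474 0.052 ] [ 0.7153 -0.1313  0.052 ] [0.6045 0.0498 0.052 ] [ 0.6045 -0.1284  0.052 ]
```

>>> apply_moves(
  series=[
    {"offset": [8.5,12.3,0],"rot": [0,0,-6]},
    {"offset": [17,24.6,0],"rot": [0,0,-12]},
    {"offset": [34,49.3,0],"rot": [0,0,-16.3]},
    {"offset": [34,49.3,0],"rot": [0,0,-16.3]},
    {"offset": [34,49.3,0],"rot": [0,0,-16.3]},
    {"offset": [34,49.3,0],"rot": [0,0,-16.3]},
    {"offset": [34,49.3,0],"rot": [0,0,-16.3]},
    {"offset": [34,49.3,0],"rot": [0,0,-16.3]},
    {"offset": [34,49.3,0],"rot": [0,0,-16.3]},
    {"offset": [34,49.3,0],"rot": [0,0,-16.3]},
    {"offset": [34,49.3,0],"rot": [0,0,-16.3]},
    {"offset": [34,49.3,0],"rot": [0,0,-16.3]},
    {"offset": [34,49.3,-5],"rot": [0,0,-16.3]},
    {"offset": [34,49.3,-10],"rot": [0,0,-16.3]},
    {"offset": [34,49.3,-11.5],"rot": [0,0,-16.3]},
    {"offset": [34,49.3,-11.5],"rot": [0,0,-16.3]},
    {"offset": [34,49.3,-11.5],"rot": [0,0,-16.3]},
  ],
  hand=0.76,
)

```text
time: 2.7
position: [0.5054, -0.1102, 0.1299]
tool_rot: [1.0, -0.009, 0.0, 0.0]
ft_force: [-0.0, 0.6, 1.0]
grip_width: 0.0661
grip_force: 0.0
```

>>> apply_moves(
  series=[
    {"offset": [0,0,-4]},
    {"offset": [0,0,-8]},
    {"offset": [0,0,-9.4]},
    {"offset": [0,0,-9.4]},
    {"offset": [0,0,-9.4]},
  ],
  hand=0.76,
)

```text
schema error: expected keys offset, rot
```

>>> apply_moves(
  series=[
    {"offset": [0,0,0]},
    {"offset": [0,0,0]},
    {"offset": [0,0,0]},
    {"offset": [0,0,0]},
    {"offset": [0,0,0]},
    {"offset": [0,0,0]},
    {"offset": [0,0,0]},
    {"offset": [0,0,0]},
  ],
  hand=0.2,
  newtons=15,
)

```text
schema error: expected keys offset, rot
```

>>> apply_moves(
  series=[
    {"offset": [0,0,-4],"rot": [0,0,0]},
    {"offset": [0,0,-8],"rot": [0,0,0]},
    {"offset": [0,0,-9.4],"rot": [0,0,0]},
    {"offset": [0,0,-9.4],"rot": [0,0,0]},
    {"offset": [0,0,-9.4],"rot": [0,0,0]},
  ],
  hand=0.76,
)

```text
time: 3.2
position: [0.5062, -0.1107, 0.037]
tool_rot: [1.0, -0.009, 0.002, 0.001]
ft_force: [1.2, 0.6, 0.2]
grip_width: 0.0662
grip_force: 0.0
```

>>> apply_moves(
  series=[
    {"offset": [0,0,0],"rot": [0,0,0]},
    {"offset": [0,0,0],"rot": [0,0,0]},
    {"offset": [0,0,0],"rot": [0,0,0]},
    {"offset": [0,0,0],"rot": [0,0,0]},
    {"offset": [0,0,0],"rot": [0,0,0]},
    {"offset": [0,0,0],"rot": [0,0,0]},
    {"offset": [0,0,0],"rot": [0,0,0]},
  ],
  hand=0.3,
  newtons=15,
)

```text
time: 3.9
position: [0.5052, -0.11, 0.0363]
tool_rot: [1.0, -0.009, 0.001, 0.0]
ft_force: [-0.7, 1.2, 5.5]
grip_width: 0.0436
grip_force: 15.0
```

>>> apply_moves(
  series=[
    {"offset": [0,0,2],"rot": [0,0,0]},
    {"offset": [0,0,5],"rot": [0,0,0]},
    {"offset": [0,0,7],"rot": [0,0,0]},
    {"offset": [0.6,-2.5,7],"rot": [0,0,0]},
    {"offset": [1.2,-5.5,7],"rot": [0,0,0]},
    {"offset": [1.8,-8.5,7],"rot": [0,0,0]},
    {"offset": [2.4,-11.2,7],"rot": [0,0,0]},
    {"offset": [2.4,-11.2,7],"rot": [0,0,0]},
    {"offset": [2.4,-11.2,4.5],"rot": [0,0,0]},
    {"offset": [2.4,-11.2,2.5],"rot": [0,0,0]},
    {"offset": [2.4,-11.2,1.2],"rot": [0,0,0]},
    {"offset": [2.4,-11.2,0.6],"rot": [0,0,0]},
    {"offset": [2.4,-11.2,0.6],"rot": [0,0,0]},
    {"offset": [2.4,-11.2,0.6],"rot": [0,0,0]},
  ],
)

```text
time: 5.3
position: [0.529, -0.2216, 0.0418]
tool_rot: [1.0, -0.009, 0.0, 0.0]
ft_force: [-0.1, 0.7, -0.9]
grip_width: 0.0428
grip_force: 15.0
```

>>> apply_moves(
  series=[
    {"offset": [0,0,0],"rot": [0,0,0]},
    {"offset": [0,0,0],"rot": [0,0,0]},
    {"offset": [0,0,0],"rot": [0,0,0]},
    {"offset": [0,0,3],"rot": [0,0,0]},
    {"offset": [0,0,7],"rot": [0,0,0]},
    {"offset": [0,0,9],"rot": [0,0,0]},
    {"offset": [0,0,9],"rot": [0,0,0]},
  ],
  hand=0.72,
)

```text
time: 6.0
position: [0.5308, -0.2232, 0.1349]
tool_rot: [1.0, -0.009, 0.003, 0.002]
ft_force: [-1.0, -0.0, -0.2]
grip_width: 0.0628
grip_force: 0.0
```

Run:
```python
from h import *
im=vision.camera("top"); crop("top",im,190,185,440,372,3.2,"c2.png")
for n in ("red_pot","black_pot"): print([(d["centre"],d["conf"]) for d in nets.spot_point("top",n)])
```

```text
[([0.7774, -0.1144, -0.0034], 0.64)]
[([0.5153, -0.0301, 0.0011], 0.58)]
```

View pics/c2.png

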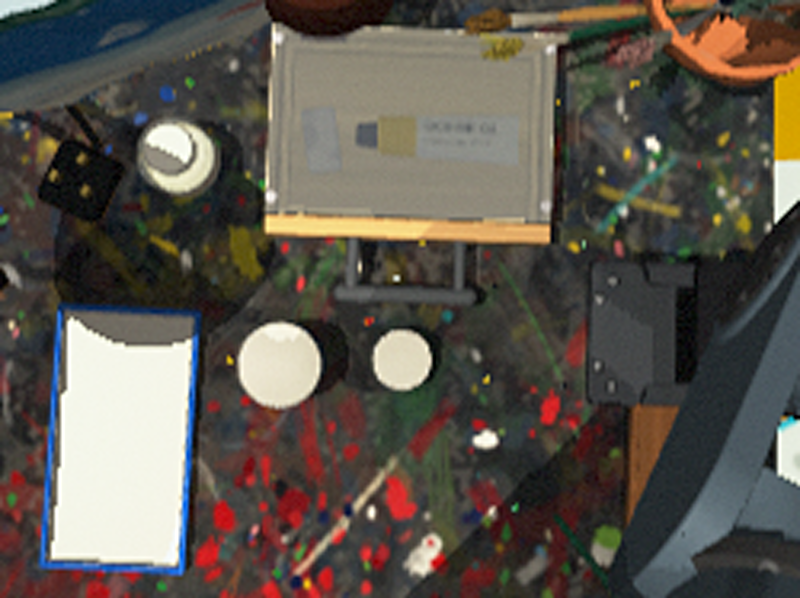

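The gripper is over the far end of the wood tray and hides the red pot. Blue (280,364) and black (402,359) haven't moved. Black is next.

>>> apply_moves(
  series=[
    {"offset": [0,4,0],"rot": [0,0,0]},
    {"offset": [-0.8,9,0],"rot": [0,0,0]},
    {"offset": [-1.5,14,0],"rot": [0,0,0]},
    {"offset": [-1.5,18.8,0],"rot": [0,0,0]},
    {"offset": [-1.5,18.8,0],"rot": [0,0,0]},
    {"offset": [-1.5,18.8,0],"rot": [0,0,0]},
    {"offset": [-1.5,18.8,-4],"rot": [0,0,0]},
    {"offset": [-1.5,18.8,-7],"rot": [0,0,0]},
    {"offset": [-1.5,18.8,-9.8],"rot": [0,0,0]},
    {"offset": [-1.5,18.8,-9.8],"rot": [0,0,0]},
    {"offset": [-1.5,18.8,-9.8],"rot": [0,0,0]},
  ],
  hand=0.63,
)

```text
time: 7.25
position: [0.5137, -0.0351, 0.0329]
tool_rot: [1.0, -0.01, -0.001, -0.0]
ft_force: [-0.1, -0.5, 0.1]
grip_width: 0.055
grip_force: 0.0
```

>>> apply_moves(
  series=[
    {"offset": [0,0,0],"rot": [0,0,0]},
    {"offset": [0,0,0],"rot": [0,0,0]},
    {"offset": [0,0,0],"rot": [0,0,0]},
    {"offset": [0,0,0],"rot": [0,0,0]},
    {"offset": [0,0,0],"rot": [0,0,0]},
    {"offset": [0,0,0],"rot": [0,0,0]},
    {"offset": [0,0,0],"rot": [0,0,0]},
  ],
  hand=0.25,
)

```text
time: 7.95
position: [0.5146, -0.0342, 0.0347]
tool_rot: [1.0, -0.009, 0.001, 0.0]
ft_force: [-0.7, -1.6, 7.6]
grip_width: 0.0372
grip_force: 15.0
```

>>> apply_moves(
  series=[
    {"offset": [0,0,2],"rot": [0,0,0]},
    {"offset": [0,0,5],"rot": [0,0,0]},
    {"offset": [0,0,8],"rot": [0,0,0]},
    {"offset": [-0.6,-3,8],"rot": [0,0,0]},
    {"offset": [-1.6,-7,8],"rot": [0,0,0]},
    {"offset": [-2.6,-11,8],"rot": [0,0,0]},
    {"offset": [-3.4,-15,8],"rot": [0,0,0]},
    {"offset": [-4.2,-18.6,8],"rot": [0,0,0]},
    {"offset": [-4.2,-18.6,8],"rot": [0,0,0]},
    {"offset": [-4.2,-18.6,5],"rot": [0,0,0]},
    {"offset": [-4.2,-18.6,2.5],"rot": [0,0,0]},
    {"offset": [-4.2,-18.6,1.2],"rot": [0,0,0]},
    {"offset": [-4.2,-18.6,0.6],"rot": [0,0,0]},
    {"offset": [-4.2,-18.6,0.6],"rot": [0,0,0]},
    {"offset": [-4.2,-18.6,0.6],"rot": [0,0,0]},
  ],
)

```text
time: 9.45
position: [0.4723, -0.2197, 0.04]
tool_rot: [1.0, -0.008, 0.0, 0.0]
ft_force: [0.7, -0.5, -1.0]
grip_width: 0.0371
grip_force: 15.0
```

>>> apply_moves(
  series=[
    {"offset": [0,0,0],"rot": [0,0,0]},
    {"offset": [0,0,0],"rot": [0,0,0]},
    {"offset": [0,0,0],"rot": [0,0,0]},
    {"offset": [0,0,3],"rot": [0,0,0]},
    {"offset": [0,0,7],"rot": [0,0,0]},
    {"offset": [0,0,9.2],"rot": [0,0,0]},
    {"offset": [0,0,9.2],"rot": [0,0,0]},
  ],
  hand=0.63,
)

```text
time: 10.15
position: [0.4737, -0.2212, 0.1348]
tool_rot: [1.0, -0.009, 0.003, 0.002]
ft_force: [0.3, -1.4, -0.9]
grip_width: 0.0545
grip_force: 0.0
```

>>> apply_moves(
  series=[
    {"offset": [0.6,4,0],"rot": [0,0,0]},
    {"offset": [1.3,9,0],"rot": [0,0,0]},
    {"offset": [2,13.5,0],"rot": [0,0,0]},
    {"offset": [2.7,18,0],"rot": [0,0,0]},
    {"offset": [3.3,22.5,0],"rot": [0,0,0]},
    {"offset": [3.9,26.1,0],"rot": [0,0,0]},
    {"offset": [3.9,26.1,0],"rot": [0,0,0]},
    {"offset": [3.9,26.1,-1],"rot": [0,0,0]},
    {"offset": [3.9,26.1,-4],"rot": [0,0,0]},
    {"offset": [3.9,26.1,-7],"rot": [0,0,0]},
    {"offset": [3.9,26.1,-9.6],"rot": [0,0,0]},
    {"offset": [3.9,26.1,-9.6],"rot": [0,0,0]},
    {"offset": [3.9,26.1,-9.6],"rot": [0,0,0]},
  ],
  hand=0.85,
)

```text
time: 11.45
position: [0.5101, 0.04, 0.0348]
tool_rot: [1.0, -0.01, -0.001, -0.0]
ft_force: [0.4, 0.2, 0.0]
grip_width: 0.074
grip_force: 0.0
```

>>> apply_moves(
  series=[
    {"offset": [0,0,0],"rot": [0,0,0]},
    {"offset": [0,0,0],"rot": [0,0,0]},
    {"offset": [0,0,0],"rot": [0,0,0]},
    {"offset": [0,0,0],"rot": [0,0,0]},
    {"offset": [0,0,0],"rot": [0,0,0]},
    {"offset": [0,0,0],"rot": [0,0,0]},
    {"offset": [0,0,0],"rot": [0,0,0]},
  ],
  hand=0.4,
)

```text
time: 12.15
position: [0.5114, 0.0411, 0.0364]
tool_rot: [1.0, -0.009, 0.001, 0.0]
ft_force: [-0.2, -0.3, 6.9]
grip_width: 0.0511
grip_force: 15.0
```

>>> apply_moves(
  series=[
    {"offset": [0,0,2],"rot": [0,0,0]},
    {"offset": [0,0,5],"rot": [0,0,0]},
    {"offset": [0,0,8],"rot": [0,0,0]},
    {"offset": [-1.1,-3,8],"rot": [0,0,0]},
    {"offset": [-2.6,-7,8],"rot": [0,0,0]},
    {"offset": [-4.1,-11,8],"rot": [0,0,0]},
    {"offset": [-5.5,-15,8],"rot": [0,0,0]},
    {"offset": [-7,-19,8],"rot": [0,0,0]},
    {"offset": [-8.5,-23,8],"rot": [0,0,0]},
    {"offset": [-9.5,-25.9,8],"rot": [0,0,0]},
    {"offset": [-9.5,-25.9,8],"rot": [0,0,0]},
    {"offset": [-9.5,-25.9,5],"rot": [0,0,0]},
    {"offset": [-9.5,-25.9,2.5],"rot": [0,0,0]},
    {"offset": [-9.5,-25.9,1.2],"rot": [0,0,0]},
    {"offset": [-9.5,-25.9,0.6],"rot": [0,0,0]},
    {"offset": [-9.5,-25.9,0.6],"rot": [0,0,0]},
    {"offset": [-9.5,-25.9,0.6],"rot": [0,0,0]},
  ],
)

```text
time: 13.85
position: [0.4161, -0.2174, 0.0418]
tool_rot: [1.0, -0.008, 0.0, 0.0]
ft_force: [-0.0, -0.8, -2.0]
grip_width: 0.0516
grip_force: 15.0
```

>>> apply_moves(
  series=[
    {"offset": [0,0,0],"rot": [0,0,0]},
    {"offset": [0,0,0],"rot": [0,0,0]},
    {"offset": [0,0,0],"rot": [0,0,0]},
    {"offset": [0,0,3],"rot": [0,0,0]},
    {"offset": [0,0,7],"rot": [0,0,0]},
    {"offset": [0,0,10],"rot": [0,0,0]},
    {"offset": [0,5,10],"rot": [0,0,8]},
    {"offset": [0,10,10],"rot": [0,0,16]},
    {"offset": [0,15,10],"rot": [0,0,24]},
    {"offset": [0,18,10],"rot": [0,0,32]},
    {"offset": [0,18,10],"rot": [0,0,40]},
    {"offset": [0,18,10],"rot": [0,0,48]},
    {"offset": [0,18,10],"rot": [0,0,56]},
    {"offset": [0,18,10],"rot": [0,0,64]},
    {"offset": [0,18,10],"rot": [0,0,72]},
    {"offset": [0,18,10],"rot": [0,0,80]},
    {"offset": [0,18,10],"rot": [0,0,88]},
    {"offset": [0,18,10],"rot": [0,0,90]},
    {"offset": [0,18,10],"rot": [0,0,90]},
    {"offset": [0,18,10],"rot": [0,0,90]},
  ],
  hand=0.85,
)

```text
time: 15.85
position: [0.4158, -0.0379, 0.1417]
tool_rot: [0.714, 0.7, 0.0, 0.0]
ft_force: [-0.0, 0.5, 0.8]
grip_width: 0.0739
grip_force: 0.0
```

Run:
```python
from h import *
im=vision.camera("top"); crop("top",im,190,185,440,372,3.2,"c3.png")
print([(d["centre"],round(d["conf"],2)) for d in nets.spot_point("top","drawer_handle")])
im=vision.camera("side"); cv2.imwrite("pics/s3.png",im[:,:,::-1])
for n in ("red_pot","black_pot","blue_pot","drawer_handle"): print(n,[(d["centre"],round(d["conf"],2)) for d in nets.spot_point("side",n)])
```

```text
[([0.5546, -0.037, 0.0355], 0.56)]
red_pot [([0.7807, -0.117, 0.0024], 0.93), ([0.5281, -0.2219, 0.004], 0.7)]
black_pot [([0.4681, -0.2198, 0.0032], 0.73)]
blue_pot [([0.4148, -0.2179, 0.0029], 0.96)]
drawer_handle [([0.5542, -0.034, 0.0361], 0.72)]
```

View pics/s3.png

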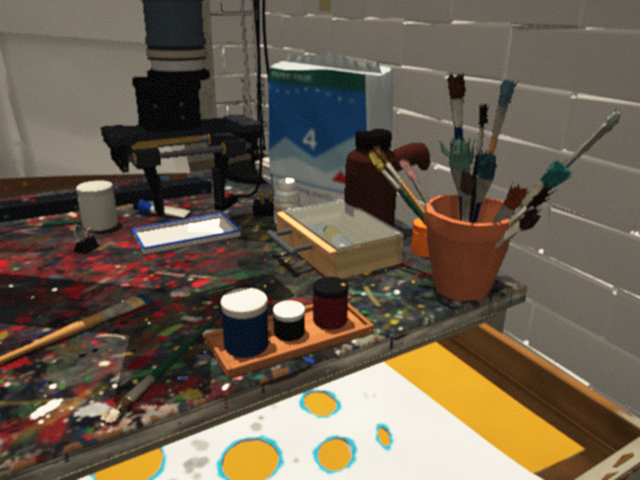

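All three pots stand upright in the wood tray: blue (245,320), black (289,320) and red (330,302). The drawer is still shut. Next I'll grip the handle.

>>> apply_moves(
  series=[
    {"offset": [4,0.2,0],"rot": [0,0,0]},
    {"offset": [9,0.2,0],"rot": [0,0,0]},
    {"offset": [13.7,0.2,0],"rot": [0,0,0]},
    {"offset": [13.7,0.2,0],"rot": [0,0,0]},
    {"offset": [13.7,0.2,-2],"rot": [0,0,0]},
    {"offset": [13.7,0.2,-5],"rot": [0,0,0]},
    {"offset": [13.7,0.2,-7],"rot": [0,0,0]},
    {"offset": [13.7,0.2,-9],"rot": [0,0,0]},
    {"offset": [13.7,0.2,-10.3],"rot": [0,0,0]},
    {"offset": [13.7,0.2,-10.3],"rot": [0,0,0]},
  ],
  hand=0.31,
)

```text
time: 17.2
position: [0.5511, -0.0355, 0.0369]
tool_rot: [0.713, 0.701, -0.001, -0.002]
ft_force: [-1.2, -0.1, 0.0]
grip_width: 0.0273
grip_force: 0.0
```

>>> apply_moves(
  series=[
    {"offset": [0,0,0],"rot": [0,0,0]},
    {"offset": [0,0,0],"rot": [0,0,0]},
    {"offset": [0,0,0],"rot": [0,0,0]},
    {"offset": [0,0,0],"rot": [0,0,0]},
    {"offset": [0,0,0],"rot": [0,0,0]},
  ],
  hand=0.05,
)

```text
time: 17.7
position: [0.5534, -0.036, 0.0395]
tool_rot: [0.713, 0.701, 0.0, 0.001]
ft_force: [-1.0, -0.5, 4.5]
grip_width: 0.01
grip_force: 15.0
```

>>> apply_moves(
  series=[
    {"offset": [-1,0,0],"rot": [0,0,0]},
    {"offset": [-2.5,0,0],"rot": [0,0,0]},
    {"offset": [-4,0.1,0],"rot": [0,0,0]},
    {"offset": [-5.5,0.1,0],"rot": [0,0,0]},
    {"offset": [-7,0.1,0],"rot": [0,0,0]},
    {"offset": [-8.5,0.2,0],"rot": [0,0,0]},
    {"offset": [-9.7,0.2,0],"rot": [0,0,0]},
    {"offset": [-10.5,0.2,0],"rot": [0,0,0]},
    {"offset": [-11,0.2,0],"rot": [0,0,0]},
    {"offset": [-11,0.2,0],"rot": [0,0,0]},
    {"offset": [-11,0.2,0],"rot": [0,0,0]},
  ],
)

```text
time: 18.8
position: [0.4441, -0.0334, 0.0394]
tool_rot: [0.714, 0.7, 0.002, 0.002]
ft_force: [5.3, 7.5, 7.5]
grip_width: 0.0103
grip_force: 15.0
```

>>> apply_moves(
  series=[
    {"offset": [0,0,0],"rot": [0,0,0]},
    {"offset": [0,0,0],"rot": [0,0,0]},
    {"offset": [0,0,3],"rot": [0,0,0]},
    {"offset": [0,0,7],"rot": [0,0,0]},
    {"offset": [0,0,10],"rot": [0,0,0]},
    {"offset": [0,5,12],"rot": [0,0,0]},
    {"offset": [0,10,12],"rot": [0,0,0]},
    {"offset": [0,15,12],"rot": [0,0,0]},
    {"offset": [0,20,12],"rot": [0,0,0]},
    {"offset": [0,20,12],"rot": [0,0,0]},
  ],
  hand=0.31,
)

```text
time: 19.8
position: [0.4412, 0.1705, 0.1583]
tool_rot: [0.711, 0.703, -0.0, -0.001]
ft_force: [-0.7, -0.9, -0.2]
grip_width: 0.0271
grip_force: 0.0
```

Run:
```python
from h import *
im=vision.camera("top"); crop("top",im,190,185,440,372,3.2,"c4.png")
for n in ("drawer_handle","yellow_tube","eraser"): print([(d["centre"],round(d["conf"],2)) for d in nets.spot_point("top",n)])
vision.camera("side")
for n in ("drawer_handle","yellow_tube","eraser"): print([(d["centre"],round(d["conf"],2)) for d in nets.spot_point("side",n)])
```

```text
[([0.4427, -0.0355, 0.0343], 0.81)]
[([0.5462, -0.0531, 0.0104], 0.74)]
[([0.545, 0.0252, 0.0121], 0.73)]
[([0.4438, -0.0307, 0.0381], 0.7), ([0.4729, -0.2203, 0.0062], 0.56)]
[([0.5461, -0.0548, 0.0106], 0.63)]
[([0.5385, 0.0198, 0.0117], 0.49)]
```

View pics/c4.png

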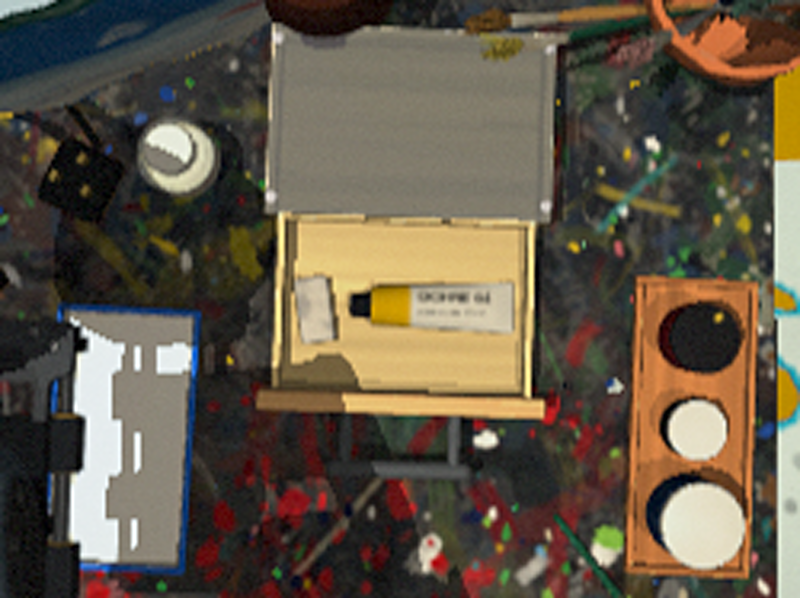

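The drawer is fully open. The tube lies at crop (350–513, 308), clear of the eraser (318,308), with finger room on both sides.

>>> apply_moves(
  series=[
    {"offset": [2,-4.5,0],"rot": [0,0,0]},
    {"offset": [4,-9,0],"rot": [0,0,0]},
    {"offset": [6,-13.5,0],"rot": [0,0,0]},
    {"offset": [8.5,-18,0],"rot": [0,0,0]},
    {"offset": [10.3,-22,0],"rot": [0,0,0]},
    {"offset": [10.3,-22,0],"rot": [0,0,0]},
    {"offset": [10.3,-22,-3],"rot": [0,0,0]},
    {"offset": [10.3,-22,-6],"rot": [0,0,0]},
    {"offset": [10.3,-22,-8.5],"rot": [0,0,0]},
    {"offset": [10.3,-22,-10.5],"rot": [0,0,0]},
    {"offset": [10.3,-22,-11.6],"rot": [0,0,0]},
    {"offset": [10.3,-22,-12.1],"rot": [0,0,0]},
    {"offset": [10.3,-22,-12.1],"rot": [0,0,0]},
  ],
  hand=0.62,
)

```text
time: 21.5
position: [0.5455, -0.0539, 0.0374]
tool_rot: [0.713, 0.701, -0.0, -0.0]
ft_force: [-0.1, 0.0, -0.1]
grip_width: 0.054
grip_force: 0.0
```

>>> apply_moves(
  series=[
    {"offset": [0,0,0],"rot": [0,0,0]},
    {"offset": [0,0,0],"rot": [0,0,0]},
    {"offset": [0,0,0],"rot": [0,0,0]},
    {"offset": [0,0,0],"rot": [0,0,0]},
    {"offset": [0,0,0],"rot": [0,0,0]},
    {"offset": [0,0,0],"rot": [0,0,0]},
    {"offset": [0,0,0],"rot": [0,0,0]},
  ],
  hand=0.1,
)

```text
time: 22.2
position: [0.5462, -0.0539, 0.038]
tool_rot: [0.713, 0.701, 0.0, 0.0]
ft_force: [-0.2, -0.1, 5.0]
grip_width: 0.0278
grip_force: 15.0
```

>>> apply_moves(
  series=[
    {"offset": [0,0,2],"rot": [0,0,0]},
    {"offset": [0,0,5],"rot": [0,0,0]},
    {"offset": [0,0,8],"rot": [0,0,0]},
    {"offset": [-0.5,1,9],"rot": [0,0,-5]},
    {"offset": [-1.5,3,9],"rot": [0,0,-12]},
    {"offset": [-2.5,6,9],"rot": [0,0,-19]},
    {"offset": [-3.5,9,9],"rot": [0,0,-26]},
    {"offset": [-5,12,9],"rot": [0,0,-33]},
    {"offset": [-6.5,15,9],"rot": [0,0,-40]},
    {"offset": [-7.5,17.5,9],"rot": [0,0,-47]},
    {"offset": [-8.6,19.8,9],"rot": [0,0,-54]},
    {"offset": [-8.6,19.8,9],"rot": [0,0,-61]},
    {"offset": [-8.6,19.8,9],"rot": [0,0,-68]},
    {"offset": [-8.6,19.8,9],"rot": [0,0,-75]},
    {"offset": [-8.6,19.8,9],"rot": [0,0,-82]},
    {"offset": [-8.6,19.8,9],"rot": [0,0,-88]},
    {"offset": [-8.6,19.8,9],"rot": [0,0,-91]},
    {"offset": [-8.6,19.8,9],"rot": [0,0,-91]},
    {"offset": [-8.6,19.8,6],"rot": [0,0,-91]},
    {"offset": [-8.6,19.8,4],"rot": [0,0,-91]},
  ],
)

```text
time: 24.2
position: [0.4597, 0.1441, 0.0768]
tool_rot: [1.0, -0.017, 0.0, -0.0]
ft_force: [0.4, -0.1, -0.9]
grip_width: 0.0277
grip_force: 15.0
```

>>> apply_moves(
  series=[
    {"offset": [0,0,-2],"rot": [0,0,0]},
    {"offset": [0,0,-3.5],"rot": [0,0,0]},
    {"offset": [0,0,-4.3],"rot": [0,0,0]},
    {"offset": [0,0,-4.7],"rot": [0,0,0]},
    {"offset": [0,0,-4.7],"rot": [0,0,0]},
    {"offset": [0,0,-4.7],"rot": [0,0,0]},
  ],
)

```text
time: 24.8
position: [0.4602, 0.1442, 0.0309]
tool_rot: [1.0, -0.017, 0.001, -0.0]
ft_force: [-0.3, -0.6, -0.3]
grip_width: 0.0279
grip_force: 15.0
```

>>> apply_moves(
  series=[
    {"offset": [0,0,0],"rot": [0,0,0]},
    {"offset": [0,0,0],"rot": [0,0,0]},
    {"offset": [0,0,0],"rot": [0,0,0]},
    {"offset": [0,0,0],"rot": [0,0,0]},
    {"offset": [0,0,3],"rot": [0,0,0]},
    {"offset": [0,0,7],"rot": [0,0,0]},
    {"offset": [0,0,11],"rot": [0,0,0]},
    {"offset": [-2,-4,11],"rot": [0,0,0]},
    {"offset": [-4,-8,11],"rot": [0,0,0]},
    {"offset": [-6,-12,11],"rot": [0,0,0]},
    {"offset": [-7,-16,11],"rot": [0,0,0]},
    {"offset": [-7,-18,11],"rot": [0,0,0]},
    {"offset": [-7,-18,11],"rot": [0,0,0]},
  ],
  hand=0.5,
)

```text
time: 26.1
position: [0.3904, -0.0382, 0.1408]
tool_rot: [1.0, -0.02, 0.001, 0.0]
ft_force: [-0.5, 0.8, -0.2]
grip_width: 0.0436
grip_force: 0.0
```

Run:
```python
from h import *
im=vision.camera("top"); crop("top",im,190,185,440,372,3.2,"c5.png")
for n in ("drawer_handle","yellow_tube","eraser"): print([(d["centre"],round(d["conf"],2)) for d in nets.spot_point("top",n)])
```

```text
[([0.4444, -0.0319, 0.0374], 0.86)]
[([0.4631, 0.1446, 0.003], 0.78)]
[([0.5448, 0.0253, 0.0093], 0.66)]
```

View pics/c5.png

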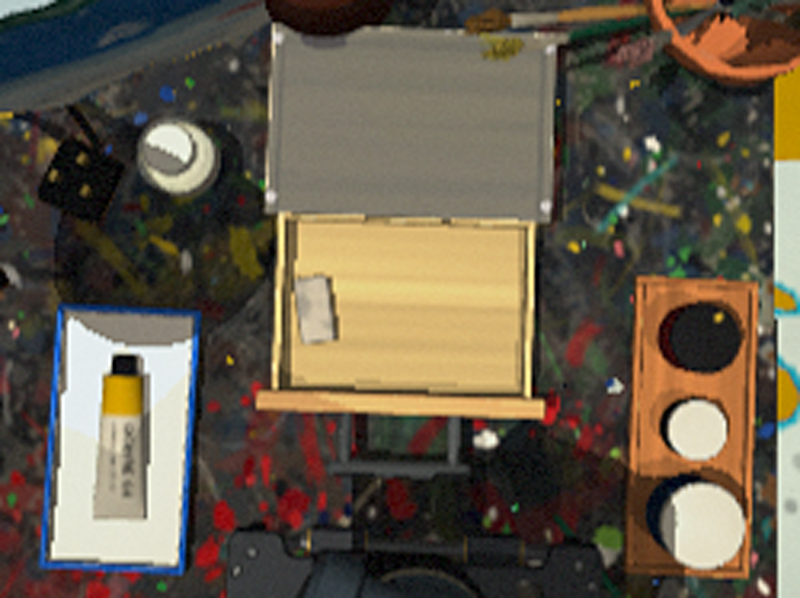

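The tube lies flat in the white tray at crop (125,440), and the eraser is still in the drawer. I'll push the drawer shut by its bar with the fingers closed.

>>> apply_moves(
  series=[
    {"offset": [0,0,-4],"rot": [0,0,0]},
    {"offset": [0,0,-8],"rot": [0,0,0]},
    {"offset": [0,0,-10],"rot": [0,0,0]},
    {"offset": [0,0,-10],"rot": [0,0,0]},
    {"offset": [2,0,-10],"rot": [0,0,0]},
    {"offset": [3.5,0,-10],"rot": [0,0,0]},
    {"offset": [4.5,0,-10],"rot": [0,0,0]},
    {"offset": [6,0,-10],"rot": [0,0,0]},
    {"offset": [7.5,0,-10],"rot": [0,0,0]},
    {"offset": [9,0,-10],"rot": [0,0,0]},
    {"offset": [10.5,0,-10],"rot": [0,0,0]},
    {"offset": [12,0,-10],"rot": [0,0,0]},
    {"offset": [13,0,-10],"rot": [0,0,0]},
    {"offset": [13.8,0,-10],"rot": [0,0,0]},
    {"offset": [14.2,0,-10],"rot": [0,0,0]},
    {"offset": [14.5,0,-10],"rot": [0,0,0]},
    {"offset": [14.5,0,-10],"rot": [0,0,0]},
  ],
  hand=0,
)

```text
time: 28.0
position: [0.535, -0.0357, 0.0406]
tool_rot: [1.0, -0.018, 0.0, -0.0]
ft_force: [-0.1, -0.6, -0.7]
grip_width: 0.0005
grip_force: 0.0
```

>>> apply_moves(
  series=[
    {"offset": [0.2,0,0],"rot": [0,0,0]},
    {"offset": [0.4,0,0],"rot": [0,0,0]},
    {"offset": [0.4,0,0],"rot": [0,0,0]},
    {"offset": [0.4,0,0],"rot": [0,0,0]},
  ],
)

```text
time: 28.4
position: [0.5378, -0.0357, 0.0404]
tool_rot: [1.0, -0.018, -0.001, -0.0]
ft_force: [-3.6, -0.7, 2.6]
grip_width: 0.0005
grip_force: 1.7
```

>>> apply_moves(
  series=[
    {"offset": [0.2,0,0],"rot": [0,0,0]},
    {"offset": [0.3,0,0],"rot": [0,0,0]},
    {"offset": [0.3,0,0],"rot": [0,0,0]},
    {"offset": [0.3,0,0],"rot": [0,0,0]},
  ],
)

```text
time: 28.8
position: [0.538, -0.0356, 0.0403]
tool_rot: [1.0, -0.017, -0.004, -0.0]
ft_force: [-8.4, -2.8, 5.0]
grip_width: 0.0001
grip_force: 4.3
```

The drawer is shut: the tool has stopped at x=0.538 with 8 N on it. Now the pots go back, blue first.

>>> apply_moves(
  series=[
    {"offset": [-2,0,0],"rot": [0,0,0]},
    {"offset": [-5,0,0],"rot": [0,0,0]},
    {"offset": [-5,0,5],"rot": [0,0,0]},
    {"offset": [-5,0,9.5],"rot": [0,0,0]},
    {"offset": [-7,-4,9.5],"rot": [0,0,0]},
    {"offset": [-9,-8,9.5],"rot": [0,0,0]},
    {"offset": [-11,-12,9.5],"rot": [0,0,0]},
    {"offset": [-12,-16,9.5],"rot": [0,0,0]},
    {"offset": [-12.6,-18.2,9.5],"rot": [0,0,0]},
    {"offset": [-12.6,-18.2,9.5],"rot": [0,0,0]},
    {"offset": [-12.6,-18.2,9.5],"rot": [0,0,0]},
    {"offset": [-12.6,-18.2,6],"rot": [0,0,0]},
    {"offset": [-12.6,-18.2,3],"rot": [0,0,0]},
    {"offset": [-12.6,-18.2,0.1],"rot": [0,0,0]},
    {"offset": [-12.6,-18.2,0.1],"rot": [0,0,0]},
    {"offset": [-12.6,-18.2,0.1],"rot": [0,0,0]},
  ],
  hand=0.85,
)

```text
time: 30.4
position: [0.416, -0.2166, 0.0415]
tool_rot: [1.0, -0.017, -0.0, -0.0]
ft_force: [0.0, -0.6, -0.1]
grip_width: 0.0742
grip_force: 0.0
```

>>> apply_moves(
  series=[
    {"offset": [0,0,0],"rot": [0,0,0]},
    {"offset": [0,0,0],"rot": [0,0,0]},
    {"offset": [0,0,0],"rot": [0,0,0]},
    {"offset": [0,0,0],"rot": [0,0,0]},
    {"offset": [0,0,0],"rot": [0,0,0]},
    {"offset": [0,0,0],"rot": [0,0,0]},
    {"offset": [0,0,0],"rot": [0,0,0]},
  ],
  hand=0.4,
)

```text
time: 31.1
position: [0.4162, -0.2181, 0.0425]
tool_rot: [1.0, -0.018, 0.001, 0.0]
ft_force: [0.5, 0.4, 6.6]
grip_width: 0.0514
grip_force: 15.0
```

>>> apply_moves(
  series=[
    {"offset": [0,0,2],"rot": [0,0,0]},
    {"offset": [0,0,5],"rot": [0,0,0]},
    {"offset": [0,0,7.5],"rot": [0,0,0]},
    {"offset": [1.1,3,7.5],"rot": [0,0,0]},
    {"offset": [2.6,7,7.5],"rot": [0,0,0]},
    {"offset": [4.1,11,7.5],"rot": [0,0,0]},
    {"offset": [5.5,15,7.5],"rot": [0,0,0]},
    {"offset": [7,19,7.5],"rot": [0,0,0]},
    {"offset": [8.5,23,7.5],"rot": [0,0,0]},
    {"offset": [9.5,25.9,7.5],"rot": [0,0,0]},
    {"offset": [9.5,25.9,7.5],"rot": [0,0,0]},
    {"offset": [9.5,25.9,4.5],"rot": [0,0,0]},
    {"offset": [9.5,25.9,2],"rot": [0,0,0]},
    {"offset": [9.5,25.9,0.4],"rot": [0,0,0]},
    {"offset": [9.5,25.9,-0.5],"rot": [0,0,0]},
    {"offset": [9.5,25.9,-0.5],"rot": [0,0,0]},
    {"offset": [9.5,25.9,-0.5],"rot": [0,0,0]},
  ],
)

```text
time: 32.8
position: [0.5108, 0.0405, 0.0367]
tool_rot: [1.0, -0.018, -0.0, 0.0]
ft_force: [0.4, 0.9, -1.2]
grip_width: 0.0513
grip_force: 15.0
```

>>> apply_moves(
  series=[
    {"offset": [0,0,0],"rot": [0,0,0]},
    {"offset": [0,0,0],"rot": [0,0,0]},
    {"offset": [0,0,0],"rot": [0,0,0]},
    {"offset": [0,0,3],"rot": [0,0,0]},
    {"offset": [0,0,7],"rot": [0,0,0]},
    {"offset": [0,0,9.5],"rot": [0,0,0]},
    {"offset": [0,0,9.5],"rot": [0,0,0]},
  ],
  hand=0.85,
)

```text
time: 33.5
position: [0.5133, 0.0409, 0.1351]
tool_rot: [1.0, -0.017, 0.004, 0.0]
ft_force: [0.8, 0.3, 0.1]
grip_width: 0.0741
grip_force: 0.0
```

>>> apply_moves(
  series=[
    {"offset": [-0.6,-4,0],"rot": [0,0,0]},
    {"offset": [-1.3,-9,0],"rot": [0,0,0]},
    {"offset": [-2,-13.5,0],"rot": [0,0,0]},
    {"offset": [-2.7,-18,0],"rot": [0,0,0]},
    {"offset": [-3.3,-22.5,0],"rot": [0,0,0]},
    {"offset": [-3.9,-26.1,0],"rot": [0,0,0]},
    {"offset": [-3.9,-26.1,0],"rot": [0,0,0]},
    {"offset": [-3.9,-26.1,-1],"rot": [0,0,0]},
    {"offset": [-3.9,-26.1,-4],"rot": [0,0,0]},
    {"offset": [-3.9,-26.1,-7],"rot": [0,0,0]},
    {"offset": [-3.9,-26.1,-9.2],"rot": [0,0,0]},
    {"offset": [-3.9,-26.1,-9.2],"rot": [0,0,0]},
    {"offset": [-3.9,-26.1,-9.2],"rot": [0,0,0]},
  ],
  hand=0.63,
)

```text
time: 34.8
position: [0.4713, -0.2181, 0.0389]
tool_rot: [1.0, -0.017, -0.001, -0.001]
ft_force: [-0.5, 0.5, 0.4]
grip_width: 0.0548
grip_force: 0.0
```

>>> apply_moves(
  series=[
    {"offset": [0,0,0],"rot": [0,0,0]},
    {"offset": [0,0,0],"rot": [0,0,0]},
    {"offset": [0,0,0],"rot": [0,0,0]},
    {"offset": [0,0,0],"rot": [0,0,0]},
    {"offset": [0,0,0],"rot": [0,0,0]},
    {"offset": [0,0,0],"rot": [0,0,0]},
    {"offset": [0,0,0],"rot": [0,0,0]},
  ],
  hand=0.25,
)

```text
time: 35.5
position: [0.4723, -0.2201, 0.0405]
tool_rot: [1.0, -0.018, 0.001, 0.0]
ft_force: [-0.7, 1.1, 6.1]
grip_width: 0.0371
grip_force: 15.0
```

>>> apply_moves(
  series=[
    {"offset": [0,0,2],"rot": [0,0,0]},
    {"offset": [0,0,5],"rot": [0,0,0]},
    {"offset": [0,0,8],"rot": [0,0,0]},
    {"offset": [0.6,3,8],"rot": [0,0,0]},
    {"offset": [1.6,7,8],"rot": [0,0,0]},
    {"offset": [2.6,11,8],"rot": [0,0,0]},
    {"offset": [3.4,15,8],"rot": [0,0,0]},
    {"offset": [4.2,18.6,8],"rot": [0,0,0]},
    {"offset": [4.2,18.6,8],"rot": [0,0,0]},
    {"offset": [4.2,18.6,8],"rot": [0,0,0]},
    {"offset": [4.2,18.6,5],"rot": [0,0,0]},
    {"offset": [4.2,18.6,2.5],"rot": [0,0,0]},
    {"offset": [4.2,18.6,0.5],"rot": [0,0,0]},
    {"offset": [4.2,18.6,-0.5],"rot": [0,0,0]},
    {"offset": [4.2,18.6,-0.5],"rot": [0,0,0]},
    {"offset": [4.2,18.6,-0.5],"rot": [0,0,0]},
  ],
)

```text
time: 37.1
position: [0.514, -0.035, 0.0346]
tool_rot: [1.0, -0.018, 0.0, 0.0]
ft_force: [0.2, 0.3, -0.5]
grip_width: 0.037
grip_force: 15.0
```

>>> apply_moves(
  series=[
    {"offset": [0,0,0],"rot": [0,0,0]},
    {"offset": [0,0,0],"rot": [0,0,0]},
    {"offset": [0,0,0],"rot": [0,0,0]},
    {"offset": [0,0,3],"rot": [0,0,0]},
    {"offset": [0,0,7],"rot": [0,0,0]},
    {"offset": [0,0,9.7],"rot": [0,0,0]},
    {"offset": [0,0,9.7],"rot": [0,0,0]},
  ],
  hand=0.6,
)

```text
time: 37.8
position: [0.5163, -0.0344, 0.1353]
tool_rot: [1.0, -0.017, 0.004, 0.001]
ft_force: [0.8, -0.3, -0.3]
grip_width: 0.0523
grip_force: 0.0
```

>>> apply_moves(
  series=[
    {"offset": [0,-4,0],"rot": [0,0,0]},
    {"offset": [0.8,-9,0],"rot": [0,0,0]},
    {"offset": [1.5,-14,0],"rot": [0,0,0]},
    {"offset": [1.5,-18.8,0],"rot": [0,0,0]},
    {"offset": [1.5,-18.8,0],"rot": [0,0,0]},
    {"offset": [1.5,-18.8,0],"rot": [0,0,0]},
    {"offset": [1.5,-18.8,-4],"rot": [0,0,0]},
    {"offset": [1.5,-18.8,-7],"rot": [0,0,0]},
    {"offset": [1.5,-18.8,-9],"rot": [0,0,0]},
    {"offset": [1.5,-18.8,-9],"rot": [0,0,0]},
    {"offset": [1.5,-18.8,-9],"rot": [0,0,0]},
  ],
  hand=0.72,
)

```text
time: 38.9
position: [0.5284, -0.2202, 0.0413]
tool_rot: [1.0, -0.017, -0.001, -0.001]
ft_force: [0.8, -0.0, -0.3]
grip_width: 0.0627
grip_force: 0.0
```

>>> apply_moves(
  series=[
    {"offset": [0,0,0],"rot": [0,0,0]},
    {"offset": [0,0,0],"rot": [0,0,0]},
    {"offset": [0,0,0],"rot": [0,0,0]},
    {"offset": [0,0,0],"rot": [0,0,0]},
    {"offset": [0,0,0],"rot": [0,0,0]},
    {"offset": [0,0,0],"rot": [0,0,0]},
    {"offset": [0,0,0],"rot": [0,0,0]},
  ],
  hand=0.3,
)

```text
time: 39.6
position: [0.5293, -0.2221, 0.0425]
tool_rot: [1.0, -0.018, 0.001, 0.0]
ft_force: [-0.8, 0.8, 6.6]
grip_width: 0.043
grip_force: 15.0
```

>>> apply_moves(
  series=[
    {"offset": [0,0,2],"rot": [0,0,0]},
    {"offset": [0,0,5],"rot": [0,0,0]},
    {"offset": [0,0,7],"rot": [0,0,0]},
    {"offset": [-0.6,2.5,7],"rot": [0,0,0]},
    {"offset": [-1.2,5.5,7],"rot": [0,0,0]},
    {"offset": [-1.8,8.5,7],"rot": [0,0,0]},
    {"offset": [-2.4,11.2,7],"rot": [0,0,0]},
    {"offset": [-2.4,11.2,7],"rot": [0,0,0]},
    {"offset": [-2.4,11.2,7],"rot": [0,0,0]},
    {"offset": [-2.4,11.2,4.5],"rot": [0,0,0]},
    {"offset": [-2.4,11.2,2],"rot": [0,0,0]},
    {"offset": [-2.4,11.2,0.4],"rot": [0,0,0]},
    {"offset": [-2.4,11.2,-0.5],"rot": [0,0,0]},
    {"offset": [-2.4,11.2,-0.5],"rot": [0,0,0]},
    {"offset": [-2.4,11.2,-0.5],"rot": [0,0,0]},
  ],
)

```text
time: 41.1
position: [0.5055, -0.1109, 0.0366]
tool_rot: [1.0, -0.018, 0.001, 0.0]
ft_force: [0.1, 0.3, -0.8]
grip_width: 0.0435
grip_force: 15.0
```

>>> apply_moves(
  series=[
    {"offset": [0,0,0],"rot": [0,0,0]},
    {"offset": [0,0,0],"rot": [0,0,0]},
    {"offset": [0,0,0],"rot": [0,0,0]},
    {"offset": [0,0,3],"rot": [0,0,0]},
    {"offset": [0,0,7],"rot": [0,0,0]},
    {"offset": [0,0,11],"rot": [0,0,0]},
    {"offset": [0,-5,13],"rot": [0,0,0]},
    {"offset": [-3,-9,15],"rot": [0,0,0]},
    {"offset": [-6,-13,16],"rot": [0,0,0]},
    {"offset": [-9,-17,16],"rot": [0,0,0]},
    {"offset": [-12,-21,16],"rot": [0,0,0]},
    {"offset": [-15,-25,16],"rot": [0,0,0]},
    {"offset": [-15,-25,16],"rot": [0,0,0]},
    {"offset": [-15,-25,16],"rot": [0,0,0]},
  ],
  hand=0.72,
)

```text
time: 42.5
position: [0.3538, -0.3611, 0.1967]
tool_rot: [1.0, -0.019, 0.0, 0.0]
ft_force: [0.5, 0.6, -0.8]
grip_width: 0.0627
grip_force: 0.0
```

Run:
```python
from h import *
im=vision.camera("top"); crop("top",im,190,185,440,372,3.2,"c6.png")
vision.camera("side")
for c in("top","side"):
  for n in ("red_pot","black_pot","blue_pot","drawer_handle","yellow_tube","oil_bottle"): print(c,n,[(d["centre"],round(d["conf"],2)) for d in nets.spot_point(c,n)])
```

```text
top red_pot [([0.7772, -0.1148, -0.0014], 0.73), ([0.5046, -0.1109, 0.0013], 0.68), ([0.5524, -0.038, 0.0348], 0.19)]
top black_pot [([0.5138, -0.0324, -0.0007], 0.58)]
top blue_pot [([0.5094, 0.0416, 0.0002], 0.69)]
top drawer_handle [([0.5517, -0.0389, 0.0359], 0.69)]
top yellow_tube [([0.4632, 0.1464, 0.0058], 0.74)]
top oil_bottle [([0.642, 0.1148, 0.0003], 0.74)]
side red_pot [([0.7796, -0.1171, 0.0027], 0.84)]
side black_pot []
side blue_pot [([0.5073, 0.0402, -0.0044], 0.62)]
side drawer_handle [([0.553, -0.0325, 0.0367], 0.97)]
side yellow_tube [([0.4613, 0.1418, 0.0032], 0.92)]
side oil_bottle []
```

View pics/c6.png

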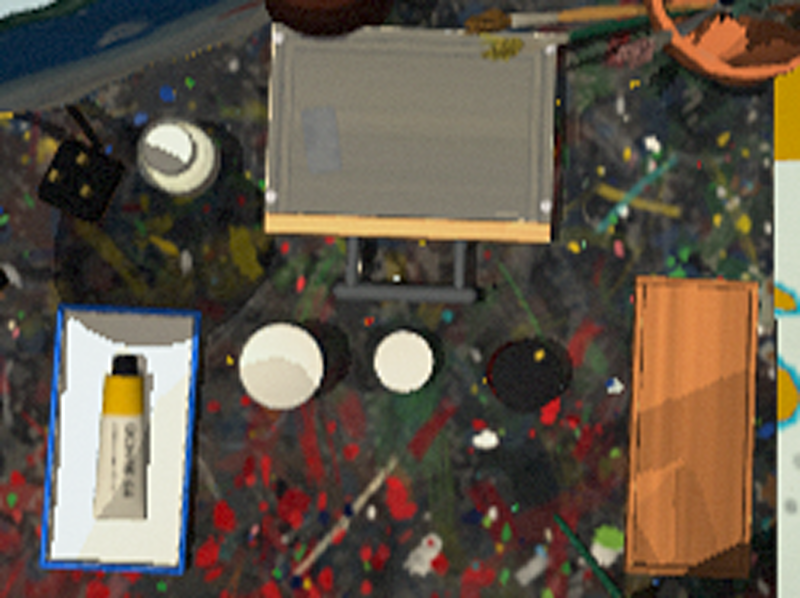

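All three caps are back at their start pixels: (281,365), (403,361) and (529,373). The drawer looks as it did at the start, the eraser is inside at (321,138), and the tube is flat in the white tray. Time to hand in.

```bash
python3 -c "
from rig import hand_in; print(hand_in())"
```

```text
the job is handed in; nothing more can be done
None
```

I handed the job in after about 43 s on the robot's clock: in the last pictures the tube lies flat in the white tray, the drawer is shut with the eraser inside, and all three pots stand back on their spots; no verdict was returned.

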